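Present a filter canister to the code reader and start the leak test

ROBOT

A 6-joint arm with a two-finger parallel gripper is mounted at the origin on the work surface. World frame = base frame: x ahead of the robot, y to its left, z up, the work surface at z = 0. Lengths are in mm, angles in rad, forces in N, time in s.
With the tool pointing down it reaches from about 350 to 875 mm from the base axis. Payload 4.2 kg.
Tool frame: the origin (TCP) lies at the very end of the fingers, on their centre line; the grasp point (between the pads) lies 19 mm behind it; z points along the fingers, y is the direction in which the jaws open and shut (so a half turn about z gives the same grasp; the last joint's range is limited). The gripper opens to 85 mm and grips with 20 to 120 N. Pads are 22 mm wide; open, the fingers measure 114 mm over their backs; the gripper's body (76 mm by 85 mm) begins 54 mm behind the grasp point. The pads swing forward as they close: fully open they stand 13 mm farther back than shut.
Start: joints at [1.486, 0.385, 0.008, 0, -1.194, -0.259], TCP at [210.634, 588.415, 206.212] pointing down, gripper open.
Joint ranges: [-3.14, 3.14], [-1.21, 2.06], [-1.07, 1.41], [-3.16, 2.05], [-2.99, -0.16], [-3.1, 3.1]. Speed limits (rad/s): [2.79, 2.79, 3.14, 3.14, 3.14, 3.14].

INTERFACE

Orientations are given as a unit quaternion [x, y, z, w].
In Python, from bench import arm, optics, job gives the robot as it stands.
- The arm moves only by the tool send_rows, never from a script. Its argument "steps" is a list that holds one entry, the list of rows, each a list of 5 numbers: the shift along the tool's x, y, z in cm, then the turn about the tool's z in rad, then the opening, from 0 (shut) to 1 (fully open). A call has 1 to 10 rows; each row shifts and turns the pose as measured when the row begins, along the tool's axes as they then stand; what a row does not reach is not made up. A row lasts 1/12 s, in which the tool goes at most 41.7 mm and 7.16 degrees, less where a joint would pass 70% of its speed; a pose out of reach is approached as far as the arm can. A call with a gripper value outside its range is refused whole. The fingers move at their own pace and stop on an object; the grip force is fixed at half the most. Time passes only in rows, so rows that do not move let the fingers close. It gives the time, the measured TCP pose, the force and the opening at its end, in the units of the state.
- arm.read_state(): the state, without advancing time (a new reading comes with each control period).
- optics.get_image(name): name is "scene" or "top"; returns (picture, depth): 420x560x3 uint8, blue, green, red; 420x560 float32, mm along the optical axis (not along the pixel's ray), 0 where there is no reading.
- optics.get_calibration(name): a dict with "K" (3x3 intrinsics, pixels), "rvec" (rotation vector, rad) and "tvec" (3), from world to camera coordinates, as OpenCV has them. Camera axes: x right, y down, z forward; pixel columns grow to the right and rows downward; lengths in mm; the calibration is good to about 2 mm. A picture is of the moment at which its call begins. get_calibration takes no time and is no camera call.
- job.job_done(): hands the job in, once; it reports no verdict.
The state is a dict: "clock": time; "joints": joint angles; "joint_vel": joint speeds; "joint_efforts": joint torques, N m; "position": TCP position; "ee_rot": TCP orientation; "contact_force": force on the tool from outside, world axes, zero at the start; "wrist_torque": the same for the moment, N m; "gripper_width": finger opening in mm.
Only numpy, scipy, OpenCV 4.12 (cv2) and the standard library are available. Lean on these libraries where they do the work, as an engineer would, in place of code of your own. Each camera call takes 0.05 s, during which the arm holds its last target. There are 200 camera calls.

TASK

The dark metal canister leaning in the cup of the reading stand has a white data plate on its side: turn it in its cup, without lifting it out, until the plate squarely faces the scanner block, and let go of it. Then push the start lever all the way over to its far stop, leaving the canister seated and facing the scanner, and do not disturb the spare canister or the tub of fittings.

Things in the scene. Friction and masses are not known exactly. Their poses are not given: they have to be found in the camera images.
- canister: Dark steel cylinder, black cap, 46 mm diameter, 130 mm tall, leaning 32 degrees with its top towards the robot. Stands loosely (2 mm play) in a cup 35 mm deep, 60 mm outside. Origin: centre of its underside; z up its axis, x out through its data plate. Its top 45 mm are plain, free to grip; a bright 6 x 6 mm ridge on top runs from the centre to the rim on the plate's side.
- canister_mark (a point): Centre of the canister's data plate, a white plate 26 mm wide and 32 mm tall with a dark code square, standing 1.5 mm proud; 24.5 mm from the canister's axis and 62 mm above its underside.
- canister_top (a point): Centre of the canister's top face, 130 mm from its underside along its axis.
- scanner: Fixed grey block 42 mm deep, 52 mm wide, on the tilted 170 mm disc that carries the cup, somewhere round the cup's far, upper side. The frame's origin is the centre of the cup's floor, not the block: z is the cup's axis (leaning 32 degrees), x points from that axis to the block, whose front face is at x = 65 mm and top at z = 72 mm.
- scanner_window (a point): Centre of the dark window on the scanner block's front face; on x of the scanner frame, 64 mm from the cup's axis and 52 mm above the cup's floor.
- start_lever (a joint): Angle of the start lever (rad): about 0 when it leans towards the robot's side, 1.0 at its far stop; it stays where it is left.
- start_lever_base: Aluminium block 70 x 50 x 25 mm that carries the start lever; origin at the centre of its underside, x the way the lever is pushed. The lever's pivot lies along y, 22 mm above the origin.
- start_lever_tip (a point): Centre of the black 26 mm ball at the lever's end, 80 mm from the pivot: at joint 0 the lever leans 0.5 rad from upright towards -x of the base, at 1.0 it leans 0.5 rad towards +x.
- spare_canister: Bystander: a canister of the same size without plate or ridge, standing upright on the table; origin at the centre of its underside.
- fittings_tub: Bystander: open grey tub 100 x 80 x 45 mm with brass fittings; origin at the centre of its underside.

How it is judged (in metres and radians):
On the way, in this order (a step that is already met when the one before it is completed fails the run):
1. the canister's data plate faces the scanner block (within 0.25 rad), canister seated in its cup and let go (angle between the x axis of canister and the x axis of scanner, either way round below 0.25 rad and x of canister_mark in the frame of scanner above 0 m and distance between canister and scanner below 0.008 m and contact force between the fingers and canister below 0.2 N), for 0.2 s.
2. the start lever is over at its far stop (value of joint start_lever above 0.88 rad), for 0.2 s.
At the end, for the whole second after the job is handed in: The canister rests seated in its cup (underside within 8 mm of the cup's floor centre), its data plate facing the scanner block within 0.25 rad (14 degrees), at rest, and the start lever stands over at its far stop (above 0.88 of 1.0 rad) (angle between the x axis of canister and the x axis of scanner, either way round below 0.25 rad and x of canister_mark in the frame of scanner above 0 m and distance between canister and scanner below 0.008 m and linear speed of canister below 0.02 m/s and value of joint start_lever above 0.88 rad); the robot touches nothing.
It fails at once if the canister is lifted out of its cup (more than 30 mm) (distance between canister and scanner above 0.03 m).
It fails at once if the spare canister or the tub is moved by more than 30 mm, or the spare canister is tipped (distance of any of spare_canister, fittings_tub from where it was at the start of the episode above 0.03 m or angle between spare_canister's own z axis and vertical above 0.5 rad).
It also fails if it takes over 51 s, if anything falls off the work surface, if the arm or the gripper's body presses on something with over 40 N, if the wrist force passes 120 N, or if a joint passes its speed limit or range.

## Working session

There is one attempt and no reset: what is moved stays moved. The work goes in short steps, Python scripts to look and compute and a tool call to move; the robot and the scene stay as the last step left them, time stands still between calls to the robot, and variables do not carry over. Pictures are saved under pics/ and viewed, about 8 in all and at most 12, crops included, and the job is handed in when it is done.

Besides the shell and the picture viewer there is one more tool, called after ">>>" as a command line: name --argument value ..., lists and objects as JSON in quotes. send_rows: Moves the arm, as the interface text tells. Its arguments: {"type":"object","properties":{"steps":{"type":"array","items":{"type":"array","items":{"type":"array","items":{"type":"number"}}}}},"required":["steps"]}

```bash
mkdir -p pics; cat > h.py <<'E'
import numpy as np, cv2
from bench import arm, optics, job
def cal(n):
    c=optics.get_calibration(n); R=cv2.Rodrigues(np.array(c["rvec"],float))[0]
    return np.array(c["K"],float),R,np.array(c["tvec"],float).ravel()
def cloud(n,d):
    K,R,t=cal(n); v,u=np.mgrid[:d.shape[0],:d.shape[1]]
    c=np.stack([(u-K[0,2])/K[0,0]*d,(v-K[1,2])/K[1,1]*d,d],-1)
    return (c-t)@R
def proj(n,P):
    K,R,t=cal(n); c=np.atleast_2d(P)@R.T+t; p=c@K.T; return p[:,:2]/p[:,2:]
E
python3 - <<'E'
from h import *
for n in("scene","top"):
    im,d=optics.get_image(n); cv2.imwrite(f"pics/{n}0.png",im); np.savez(f"{n}0.npz",im=im,d=d)
    K,R,t=cal(n); print(n,K[0],(-R.T@t).round(),R.round(2).tolist())
print(arm.read_state())
E
```

```text
scene [417.4169864    0.         279.37343793] [1208.  574.  969.] [[-0.66, 0.75, -0.01], [0.52, 0.45, -0.73], [-0.54, -0.49, -0.69]]
top [492.08607848   0.         282.75173138] [ 326.   -4. 1540.] [[0.02, -1.0, -0.0], [-0.99, -0.02, -0.16], [0.16, 0.01, -0.99]]
{'clock': 0.1, 'joints': array([ 1.48561290e+00,  3.85472445e-01,  6.77028779e-03, -4.46248149e-04,
       -1.19398929e+00, -2.58606815e-01]), 'joint_vel': array([ 0.0004483 , -0.00185265,  0.00321023,  0.00040671, -0.00033467,
       -0.00070767]), 'joint_efforts': array([ 1.64051646e-03, -3.93318272e+01,  1.88929456e+01,  4.19794947e+00,
       -2.60926856e-03,  5.35961931e-06]), 'position': array([210.44813074, 587.90271287, 205.23675178]), 'ee_rot': array([ 9.85247833e-01, -1.71130846e-01, -1.24551824e-04,  9.61962114e-04]), 'contact_force': array([-0.86525163,  0.00399136, -0.43828043]), 'wrist_torque': array([ 0.03315719, -0.02245804, -0.02256211]), 'gripper_width': 85.39611752739413}
```

View pics/scene0.png

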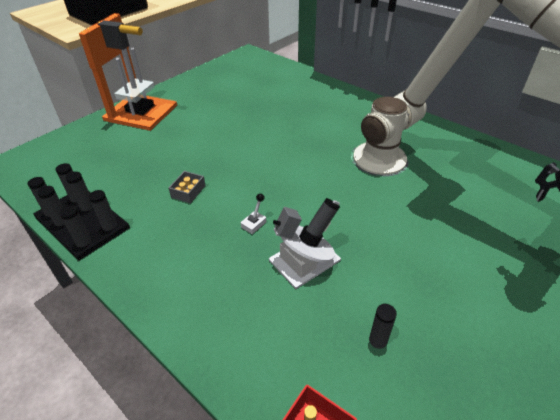

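View pics/top0.png

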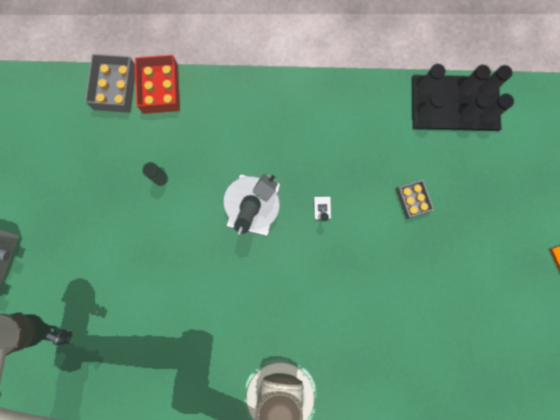

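The stand is at top (250,205) with the scanner block at (265,187). The lever is at (323,208), its ball at (324,216), and the spare at (153,173). I'll enlarge both views.

```bash
python3 - <<'E'
from h import *
a=np.load("scene0.npz");b=np.load("top0.npz")
A=cv2.resize(a["im"][180:290,230:350],None,fx=5,fy=5,interpolation=cv2.INTER_CUBIC)[:,:600]
B=cv2.resize(b["im"][165:245,215:340],None,fx=6,fy=6,interpolation=cv2.INTER_CUBIC)
cv2.imwrite("pics/c1.png",A);cv2.imwrite("pics/c2.png",B)
Pt=cloud("top",b["d"]);Ps=cloud("scene",a["d"])
for n,P,L in(("top",Pt,[(250,204),(265,187),(265,183),(324,216),(323,204),(241,229),(244,222),(153,170),(416,199),(300,250),(235,190)]),("scene",Ps,[(289,222),(334,204),(322,215),(260,197),(252,222),(383,312),(187,180),(310,240)])):
  for u,v in L: print(n,u,v,P[v,u].round())
E
```

```text
top 250 204 [557. 100. 131.]
top 265 187 [597.  55. 191.]
top 265 183 [607.  55. 195.]
top 324 216 [ 531. -118.  102.]
top 323 204 [ 580. -120.   27.]
top 241 229 [480. 120. 169.]
top 244 222 [497. 110. 193.]
top 153 170 [653. 389. 127.]
top 416 199 [ 606. -415.    8.]
top 300 250 [437. -52.  -4.]
top 235 190 [606. 149.  88.]
scene 289 222 [618.  72. 175.]
scene 334 204 [494. 128. 186.]
scene 322 215 [531. 116. 164.]
scene 260 197 [ 541. -111.  103.]
scene 252 222 [ 586. -107.   30.]
scene 383 312 [664. 395. 132.]
scene 187 180 [ 587. -426.   28.]
scene 310 240 [581. 118. 106.]
```

View pics/c1.png

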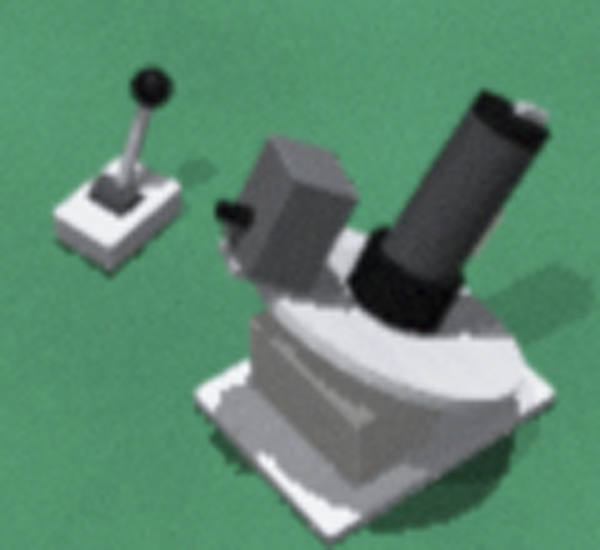

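View pics/c2.png

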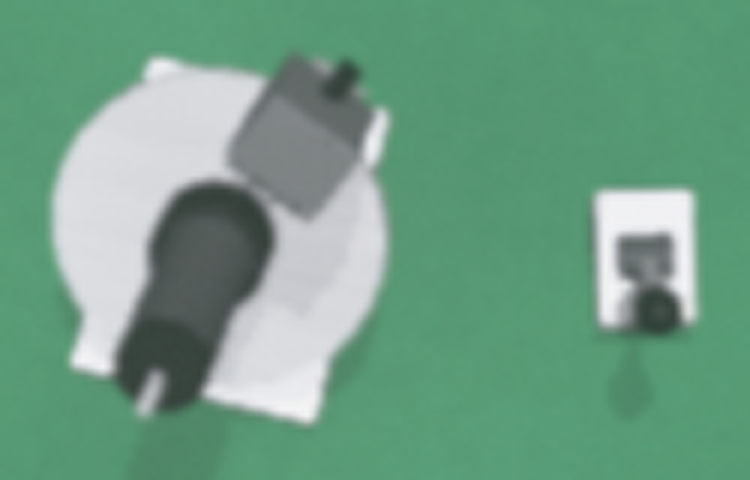

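The ridge at crop (150,395) shows the plate facing the robot, so it needs roughly half a turn. Next I'll fit the axis and frames.

```bash
cat > fit.py <<'E'
from h import *
from scipy.optimize import least_squares
a=np.load("scene0.npz");b=np.load("top0.npz")
Q=np.vstack([cloud(n,q["d"])[q["d"]>0] for n,q in(("scene",a),("top",b))])
G=np.vstack([q["im"][q["d"]>0].mean(1,keepdims=True) for q in(a,b)]).ravel()
near=(np.hypot(Q[:,0]-560,Q[:,1]-105)<130)&(Q[:,2]>20)
Q=Q[near];G=G[near]; 
# disc plane with 32deg tilt: unknown azimuth, offset
m=(G>150)
def res(p,X): 
    n=np.array([np.sin(.5585)*np.cos(p[0]),np.sin(.5585)*np.sin(p[0]),np.cos(.5585)]); return X@n-p[1]
X=Q[m]; best=max(((np.abs(res((az,o),X))<4).sum(),az,o) for az in np.radians(np.arange(140,205,3)) for o in range(-350,0,4))
s=least_squares(res,best[1:],loss="soft_l1",f_scale=3,args=(X[np.abs(res(best[1:],X))<12],)); az,o=s.x
n=np.array([np.sin(.5585)*np.cos(az),np.sin(.5585)*np.sin(az),np.cos(.5585)])
print("az",np.degrees(az),"inl",best[0],len(X),"disc offs",o)
h=Q@n-o
e1=np.array([np.cos(az)*np.cos(.5585),np.sin(az)*np.cos(.5585),-np.sin(.5585)]);e2=np.cross(n,e1)
U=np.c_[Q@e1,Q@e2]
c=(h>45)&(h<130)&(G<75)
u0=np.array([np.array([520,110,155])@e1,np.array([520,110,155])@e2])
c&=np.linalg.norm(U-u0,axis=1)<50
f=least_squares(lambda p:np.linalg.norm(U[c]-p,axis=1)-23,u0,loss="soft_l1",f_scale=2)
print("pts",c.sum(),"rms",np.sqrt(np.mean(f.fun**2)),"u",f.x,u0)
top=(np.linalg.norm(U-f.x,axis=1)<20)&(h>110); print("top h",np.percentile(h[top],[10,50,90]))
base=f.x[0]*e1+f.x[1]*e2+o*n
for k in(0,35,100,110,120,135): print(k,(base+k*n).round(1))
# block: points h 50..85, r>45
r=np.linalg.norm(U-f.x,axis=1); ang=np.degrees(np.arctan2(U[:,1]-f.x[1],U[:,0]-f.x[0]))
k=(h>25)&(h<90)&(r>55)&(r<115)&(np.abs(ang)>100); print("blk n",k.sum(),"ctr",((U[k]-f.x).mean(0)),"h90",np.percentile(h[k],[50,95]))
kt=k&(h>np.percentile(h[k],95)-6)
R=cv2.minAreaRect((U[kt]-f.x).astype(np.float32)); print("top rect",R,np.degrees(np.arctan2(R[0][1],R[0][0])))
np.savez("frame.npz",n=n,e1=e1,e2=e2,base=base)
E
python3 fit.py
```

```text
az 167.78204772583868 inl 1695 2072 disc offs -215.8465769584744
pts 530 rms 3.704825259493893 u [-485.48574958 -219.14674685] [-493.39263373 -217.55659841]
top h [116.0846115  131.24605296 135.43983181]
0 [560.6 102.8  74.2]
35 [542.4 106.8 103.9]
100 [508.8 114.1 159. ]
110 [503.6 115.2 167.5]
120 [498.4 116.3 176. ]
135 [490.6 118.  188.7]
blk n 575 ctr [-92.25280365  27.30592873] h90 [69.63214062 75.26613068]
top rect ((-87.92878723144531, 34.23774337768555), (53.69826889038086, 40.43050003051758), 65.16099548339844) 158.72503822279137
```

```bash
python3 - <<'E'
from h import *
F=np.load("frame.npz");n,e1,e2,base=[F[k] for k in("n","e1","e2","base")]
th=np.linspace(0,2*np.pi,80)
out=[]
for off,col in((np.zeros(2),(0,255,255)),(np.array([-9.,-1.]),(255,0,255))):
  pass
for nm,(x0,y0,w,hh,s) in(("scene",(260,190,80,75,8)),("top",(220,165,70,75,8))):
  im=np.load(nm+"0.npz")["im"][y0:y0+hh,x0:x0+w]
  I=cv2.resize(im,None,fx=5,fy=5,interpolation=cv2.INTER_CUBIC)
  for off,col in((np.zeros(2),(0,255,255)),(np.array([-9.,-1.]),(255,0,255))):
    B=base+off[0]*e1+off[1]*e2
    C=lambda r,h:B+h*n+r*(np.cos(th)[:,None]*e1+np.sin(th)[:,None]*e2)
    for r,h in((23,131),(30,37),(85,0)):
      p=((proj(nm,C(r,h))-[x0,y0]+.5)*5).astype(np.int32); cv2.polylines(I,[p],True,col,1)
  out.append(I)
cv2.imwrite("pics/o1.png",np.hstack(out))
E
```

```text
(no output)
```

View pics/o1.png

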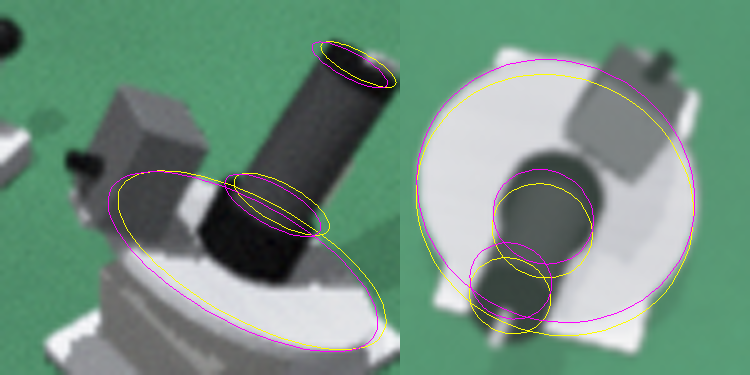

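Overlay: the canister is slightly over-leaned within its play. The cup axis lies about 6 mm up-slope of the fitted line, and the fitted line itself holds near the grip area. The block's direction is about 156° in the disc plane and the ridge's about -12°, so the turn is about +168° (CCW seen from above). I'll move above the canister's top.

>>> send_rows --steps '[[[2.8, 2.2, -1.2, 0, 1], [3.1, 2.5, -1, 0, 1], [3.1, 2.5, -1, 0, 1], [3.1, 2.5, -1, 0, 1], [3.1, 2.5, -1, 0, 1], [3.1, 2.5, -0.5, 0, 1], [3.1, 2.5, 0, 0, 1], [3.1, 2.5, 0, 0, 1], [3.1, 2.5, 0, 0, 1], [3.1, 2.5, 0, 0, 1]]]'

```text
clock: 0.93
position: [418.9, 243.1, 260.1]
ee_rot: [0.986, -0.164, -0.001, 0.006]
contact_force: [0.2, 0.4, -0.2]
gripper_width: 85.4
```

>>> send_rows --steps '[[[3, 2.3, 0, 0, 1], [3, 2.3, 0, 0, 1], [3, 2.3, 0, 0, 1], [2.9, 2.3, 0, 0, 1], [0, 0, 0, 0.11, 1], [0, 0, 0, 0.11, 1], [0, 0, 0, 0.11, 1], [0, 0, 0, 0, 0.85]]]'

```text
clock: 1.6
position: [505.4, 100.4, 258.3]
ee_rot: [0.941, -0.337, -0.002, 0.008]
contact_force: [0.7, 1.2, -0.4]
gripper_width: 75.5
```

```bash
cat > st.py <<'E'
from h import *
def st(tgt=None):
    s=arm.read_state(); q=s["ee_rot"]; yaw=2*np.arctan2(q[1],q[0]); p=np.array(s["position"])
    print("t",round(s["clock"],2),"p",p.round(1),"yaw",np.degrees(yaw).round(1),"j6",round(s["joints"][5],2),"w",round(s["gripper_width"],1),"f",np.round(s["contact_force"],1))
    if tgt is not None:
        d=np.array(tgt)-p; c,n=np.cos(yaw),np.sin(yaw)
        print("to go tool cm",(np.array([c*d[0]+n*d[1],n*d[0]-c*d[1],-d[2]])/10).round(2))
E
python3 - <<'E'
from st import *
st((501.5,115.6,152))
im,d=optics.get_image("scene"); np.savez("scene1.npz",im=im,d=d)
A=cv2.resize(im[150:290,230:390],None,fx=5,fy=5,interpolation=cv2.INTER_CUBIC)[:600]
cv2.imwrite("pics/s1.png",A)
E
```

```text
t 1.6 p [505.4 100.4 258.3] yaw -39.4 j6 0.36 w 75.5 f [ 0.7  1.2 -0.4]
to go tool cm [-1.26 -0.92 10.63]
```

View pics/s1.png

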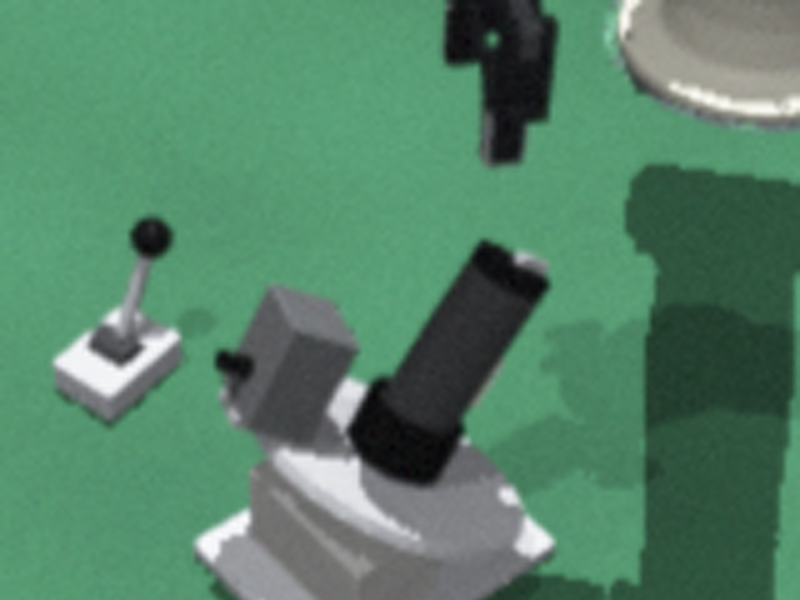

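The gripper is above the canister and aligned with the lean plane as seen from this side. I'll centre it and descend.

>>> send_rows --steps '[[[-1.26, -0.92, 0, 0, 0.85], [0, 0, 3, 0, 0.85], [0, 0, 3, 0, 0.85], [0, 0, 2.5, 0, 0.85], [0, 0, 1.8, 0, 0.85], [0, 0, 0, 0, 0.85]]]'

```text
clock: 2.15
position: [500.5, 116.9, 152.9]
ee_rot: [0.946, -0.325, -0.0, 0.006]
contact_force: [-1.3, -0.7, -0.2]
gripper_width: 73.1
```

```bash
python3 - <<'E'
from st import *
st((501.5,115.6,152))
E
```

```text
t 2.15 p [500.5 116.9 152.9] yaw -37.9 j6 0.35 w 73.1 f [-1.3 -0.7 -0.2]
to go tool cm [0.16 0.05 0.09]
```

>>> send_rows --steps '[[[0.1, 0, 0, 0, 0], [0, 0, 0, 0, 0], [0, 0, 0, 0, 0], [0, 0, 0, 0, 0], [0, 0, 0, 0, 0], [0, 0, 0, 0, 0]]]'

```text
clock: 2.65
position: [502.5, 116.8, 156.4]
ee_rot: [0.947, -0.322, 0.001, 0.006]
contact_force: [0.7, -0.9, -2.6]
gripper_width: 39.7
```

>>> send_rows --steps '[[[0, 0, 0, -0.1, 0], [0, 0, 0, -0.1, 0], [0, 0, 0, -0.1, 0]]]'

```text
clock: 2.9
position: [499.8, 112.7, 156.2]
ee_rot: [0.985, -0.173, -0.003, 0.01]
contact_force: [-3.3, -1.3, 2.3]
gripper_width: 38.8
```

Width 39.7 is below the 46 mm diameter, which isn't a centred grip. I'll look.

```bash
python3 - <<'E'
from h import *
o=[]
for nm,(x0,y0,w,hh,s) in(("scene",(270,150,80,110,5)),("top",(215,165,75,110,5))):
  im,d=optics.get_image(nm); np.savez(nm+"2.npz",im=im,d=d)
  o.append(cv2.resize(im[y0:y0+hh,x0:x0+w],None,fx=s,fy=s,interpolation=cv2.INTER_CUBIC))
cv2.imwrite("pics/s2.png",np.hstack(o))
E
```

```text
(no output)
```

View pics/s2.png

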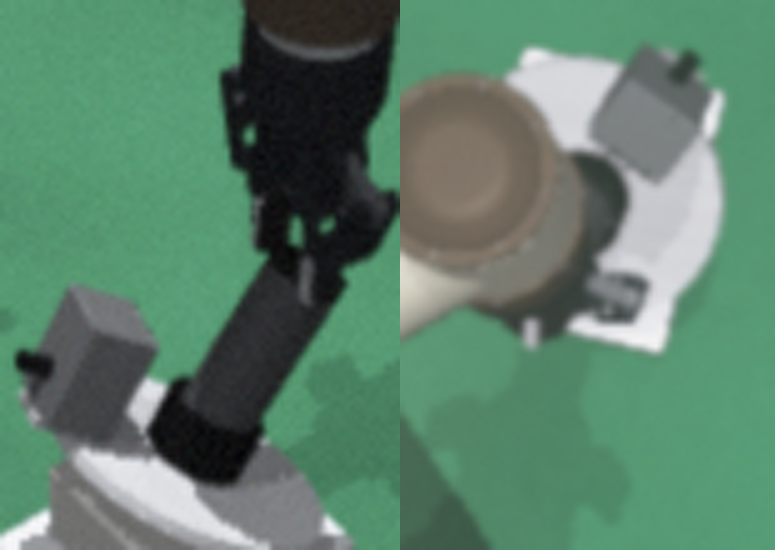

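```bash
python3 - <<'E'
from st import *
st()
s=arm.read_state();p=np.array(s["position"]);q=s["ee_rot"];y=2*np.arctan2(q[1],q[0]);ty=np.array([np.sin(y),-np.cos(y),0])
F=np.load("frame.npz")
for nm,o in(("scene",(270,150,0)),("top",(215,165,400))):
  f=lambda P:((proj(nm,P)-o[:2]+.5)*5+[o[2],0]).round().tolist()
  print(nm,"tcp",f(p),"fingers",f(p-25*ty),f(p+25*ty),"axis h131,111",f(F["base"]+131*F["n"]),f(F["base"]+111*F["n"]))
  d=np.load(nm+"2.npz");P=cloud(nm,d["d"])
  if nm=="scene":
    for u,v in((331,208),(331,204),(337,203),(336,208),(323,210),(318,215)):print(u,v,P[v,u].round(),d["im"][v,u])
E
```

```text
t 3.0 p [500.8 114.1 157. ] yaw -20.1 j6 0.67 w 38.9 f [-2.1 -0.9  1.3]
scene tcp [[291.0, 306.0]] fingers [[316.0, 334.0]] [[267.0, 279.0]] axis h131,111 [[309.0, 264.0]] [[292.0, 295.0]]
331 208 [521. 137. 196.] [86 82 79]
331 204 [519. 134. 208.] [83 81 77]
337 203 [529. 158. 234.] [25 26 18]
336 208 [510. 146. 194.] [23 25 22]
323 210 [524. 114. 177.] [48 49 47]
318 215 [534. 105. 159.] [47 44 42]
top tcp [[546.0, 288.0]] fingers [[505.0, 272.0]] [[587.0, 304.0]] axis h131,111 [[535.0, 296.0]] [[542.0, 281.0]]
```

The pads sit farther back at this opening than I assumed, so I was gripping the top rim. I'll open, rotate back and go lower.

>>> send_rows --steps '[[[0, 0, 0, 0, 0.85], [0, 0, 0, 0, 0.85], [0, 0, 0, 0, 0.85], [0, 0, 0, 0, 0.85], [0, 0, 0, 0.1, 0.85], [0, 0, 0, 0.1, 0.85], [0, 0, 0, 0.1, 0.85], [0.3, 0.2, 1.6, 0, 0.85], [0, 0, 0, 0, 0.85]]]'

```text
clock: 3.75
position: [506.8, 115.5, 144.8]
ee_rot: [0.944, -0.331, 0.005, 0.002]
contact_force: [-0.6, -0.7, -0.5]
gripper_width: 72.7
```

```bash
python3 - <<'E'
from st import *
st((504.5,115,140))
E
```

```text
t 3.75 p [506.8 115.5 144.8] yaw -38.6 j6 0.35 w 72.7 f [-0.6 -0.7 -0.5]
to go tool cm [-0.15  0.18  0.48]
```

>>> send_rows --steps '[[[-0.15, 0.15, 0.5, 0, 0.85], [0, 0, 0, 0, 0], [0, 0, 0, 0, 0], [0, 0, 0, 0, 0], [0, 0, 0, 0, 0], [0, 0, 0, 0, 0]]]'

```text
clock: 4.25
position: [505.9, 116.4, 141.9]
ee_rot: [0.944, -0.33, 0.006, 0.0]
contact_force: [0.3, 0.1, -2.0]
gripper_width: 46.1
```

Width is 46.1, a full grip. I'll turn it now.

>>> send_rows --steps '[[[0, 0, 0, -0.12, 0], [0, 0, 0, -0.12, 0], [0, 0, 0, -0.12, 0], [0, 0, 0, -0.12, 0]]]'

```text
clock: 4.58
position: [502.3, 114.2, 145.2]
ee_rot: [0.996, -0.088, 0.003, 0.005]
contact_force: [-5.7, -4.6, 6.6]
gripper_width: 43.7
```

>>> send_rows --steps '[[[0, 0, 0, -0.12, 0], [0, 0, 0, -0.12, 0], [0, 0, 0, -0.12, 0], [0, 0, 0, 0, 0]]]'

```text
clock: 4.92
position: [496.9, 104.0, 146.8]
ee_rot: [0.995, 0.097, -0.006, 0.014]
contact_force: [4.8, -1.1, -3.7]
gripper_width: 43.4
```

>>> send_rows --steps '[[[0, 0, 0, 0, 0.9], [0, 0, 0, 0, 0.9], [0, 0, 0, 0, 0.9], [0, 0, 0, 0, 0.9], [0, 0, -3, 0, 0.9], [0, 0, -3, 0.1, 0.9], [0, 0, -3, 0.1, 0.9], [0, 0, -2.5, 0.12, 0.9], [0, 0, 0, 0.12, 0.9], [0, 0, 0, 0.12, 0.9]]]'

```text
clock: 5.75
position: [497.9, 109.9, 265.7]
ee_rot: [0.981, -0.195, -0.003, 0.014]
contact_force: [-0.9, 0.7, 0.1]
gripper_width: 76.5
```

```bash
cat > look.py <<'E'
from st import *
F=np.load("frame.npz");n,e1,e2,base=[F[k] for k in("n","e1","e2","base")]
def look(i,view=True):
    im,d=optics.get_image("scene") if i else (lambda z:(z["im"],z["d"]))(np.load("scene0.npz"))
    np.savez(f"scene_l{i}.npz",im=im,d=d)
    T=base+131*n+3*e1
    ray(im,T,i)
    if view: cv2.imwrite(f"pics/l{i}.png",cv2.resize(im[185:255,285:365],None,fx=8,fy=8,interpolation=cv2.INTER_CUBIC))
def ray(im,T,i):
    K,R,t=cal("scene");C=-R.T@t
    u0,v0=proj("scene",T)[0]
    v,u=np.mgrid[int(v0)-12:int(v0)+13,int(u0)-14:int(u0)+15]
    g=im[v,u].astype(float); m=(g.min(-1)>105)
    uu,vv=u[m],v[m]
    ray=np.c_[(uu-K[0,2])/K[0,0],(vv-K[1,2])/K[1,1],np.ones(len(uu))]@R
    s=((T+3*n-C)@n)/(ray@n); P=C+ray*s[:,None]-T
    x,y=P@e1,P@e2
    k=np.hypot(x,y)<30
    if k.sum(): print("n",k.sum(),"ridge ctr",x[k].mean().round(1),y[k].mean().round(1),"psi",np.degrees(np.arctan2(y[k].mean(),x[k].mean())).round(),"target 156","px",uu[k].mean(),vv[k].mean())
    else: print("none",u0,v0)
E
python3 - <<'E'
from look import *
look(0,False); look(1); st((505,115,240))
E
```

```text
n 17 ridge ctr 16.7 2.0 psi 7.0 target 156 px 335.47058823529414 201.35294117647058
n 9 ridge ctr 11.1 11.9 psi 47.0 target 156 px 331.8888888888889 199.33333333333334
t 5.8 p [498.5 109.9 266.4] yaw -22.7 j6 0.62 w 76.8 f [ 0.1  1.  -0.5]
to go tool cm [ 0.4  -0.72  2.64]
```

View pics/l1.png

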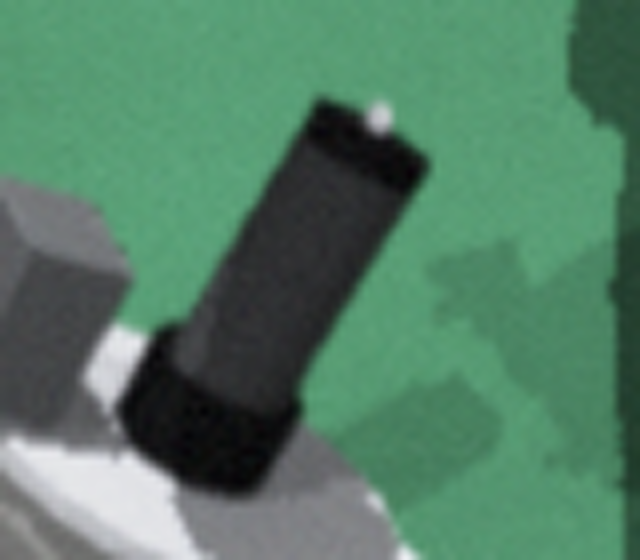

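The canister is seated and the ridge now points toward the +e2 side (crop 380,117). The stroke gave about 40°. I'll repeat it.

>>> send_rows --steps '[[[0.4, -0.7, 2.8, 0, 0.9], [0, 0, 3, 0.1, 0.9], [0, 0, 3, 0.1, 0.9], [0, 0, 3, 0.1, 0.9], [0, 0, 0.8, 0.05, 0.9], [0, 0, 0, 0, 0.9]]]'

```text
clock: 6.3
position: [506.1, 114.5, 137.5]
ee_rot: [0.931, -0.365, 0.003, 0.01]
contact_force: [0.5, -0.7, 0.1]
gripper_width: 77.3
```

```bash
python3 -c "
from st import *
st((505,115,140.5))"
```

```text
t 6.3 p [506.1 114.5 137.5] yaw -42.8 j6 0.26 w 77.3 f [ 0.5 -0.7  0.1]
to go tool cm [-0.12  0.04 -0.3 ]
```

>>> send_rows --steps '[[[-0.1, 0, -0.3, 0, 0.5], [0, 0, 0, 0, 0], [0, 0, 0, 0, 0], [0, 0, 0, 0, 0], [0, 0, 0, 0, 0], [0, 0, 0, -0.12, 0], [0, 0, 0, -0.12, 0], [0, 0, 0, -0.12, 0], [0, 0, 0, -0.12, 0]]]'

```text
clock: 7.05
position: [504.1, 114.6, 146.8]
ee_rot: [0.993, -0.12, -0.0, 0.011]
contact_force: [-4.3, -2.1, -0.0]
gripper_width: 43.4
```

>>> send_rows --steps '[[[0.2, -0.2, 0, -0.12, 0], [0.2, -0.2, 0, -0.12, 0], [0.2, -0.2, 0, -0.12, 0], [0, 0, 0, -0.1, 0], [0, 0, 0, 0, 0]]]'

```text
clock: 7.47
position: [498.4, 104.7, 150.1]
ee_rot: [0.993, 0.118, -0.019, 0.023]
contact_force: [-1.0, -1.2, -3.1]
gripper_width: 43.8
```

>>> send_rows --steps '[[[0, 0, 0, 0, 0.9], [0, 0, 0, 0, 0.9], [0, 0, 0, 0, 0.9], [0, 0, 0, 0, 0.9], [0, 0, -1, 0.12, 0.9], [0, 0, 0, 0.12, 0.9], [0, 0, 0, 0.12, 0.9], [0, 0, 0, 0.12, 0.9], [0, 0, 0, 0.12, 0.9], [0, 0, 0, 0.12, 0.9]]]'

```text
clock: 8.3
position: [503.8, 110.5, 164.8]
ee_rot: [0.967, -0.253, -0.003, 0.022]
contact_force: [-0.1, -1.0, -0.8]
gripper_width: 77.5
```

```bash
python3 -c "
from look import *
look(2);st((505,115,140))"
```

```text
n 13 ridge ctr 2.0 21.6 psi 85.0 target 156 px 327.61538461538464 197.30769230769232
t 8.35 p [503.9 110.6 164.8] yaw -29.6 j6 0.49 w 76.9 f [ 1.  -1.   0.8]
to go tool cm [-0.12 -0.44  2.48]
```

>>> send_rows --steps '[[[-0.1, -0.4, 1, 0.12, 0.9], [0, 0, 1, 0.1, 0.9], [0, 0, 0.5, 0, 0.6], [0, 0, 0, 0, 0], [0, 0, 0, 0, 0], [0, 0, 0, 0, 0], [0, 0, 0, 0, 0], [0, 0, 0, 0, 0]]]'

```text
clock: 9.02
position: [507.3, 116.2, 142.2]
ee_rot: [0.936, -0.351, 0.002, 0.019]
contact_force: [1.0, -0.5, -1.6]
gripper_width: 48.7
```

>>> send_rows --steps '[[[0, 0, 0, -0.12, 0], [0, 0, 0, -0.12, 0], [0, 0, 0, -0.12, 0], [0, 0, 0, -0.12, 0], [0.2, -0.2, 0, -0.12, 0], [0.2, -0.2, 0, -0.12, 0], [0.2, -0.2, 0, -0.12, 0], [0, 0, 0, -0.1, 0], [0, 0, 0, 0, 0]]]'

```text
clock: 9.77
position: [501.4, 99.1, 150.2]
ee_rot: [0.991, 0.129, -0.027, 0.038]
contact_force: [0.0, 0.4, -0.9]
gripper_width: 43.9
```

>>> send_rows --steps '[[[0, 0, 0, 0, 0.9], [0, 0, 0, 0, 0.9], [0, 0, 0, 0, 0.9], [0, 0, 0, 0, 0.9], [0, 0, -3, 0.1, 0.9], [0, 0, -3, 0.1, 0.9], [0, 0, -3, 0.1, 0.9], [0, 0, -1, 0.12, 0.9], [0, 0, 0, 0.12, 0.9]]]'

```text
clock: 10.52
position: [506.2, 109.8, 253.8]
ee_rot: [0.988, -0.15, -0.015, 0.043]
contact_force: [0.5, 0.8, -0.2]
gripper_width: 77.1
```

```bash
python3 -c "
from look import *
look(3);st((505,115,140))"
```

```text
n 23 ridge ctr -7.1 18.2 psi 111.0 target 156 px 326.4347826086956 197.82608695652175
t 10.57 p [506.2 109.8 253.5] yaw -17.4 j6 0.7 w 77.3 f [0.2 0.2 0.6]
to go tool cm [-0.27 -0.46 11.35]
```

View pics/l3.png

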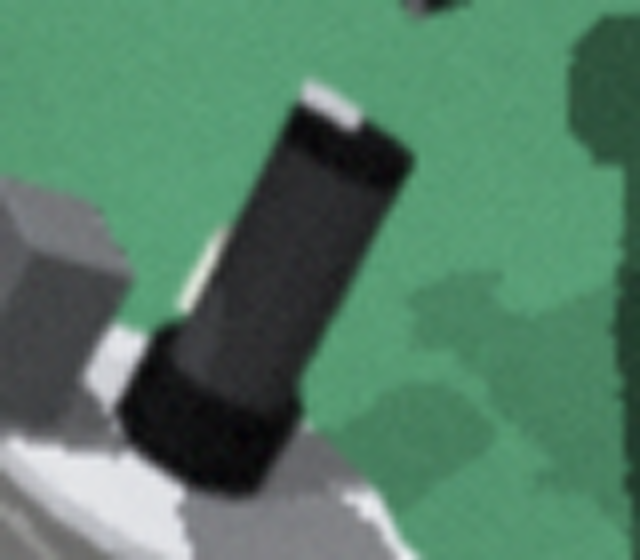

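The plate is now seen edge-on at left (crop 205,270), and the ridge runs (365,125) to (305,88). I'll compute its direction from those ends.

```bash
python3 - <<'E'
from look import *
K,R,t=cal("scene");C=-R.T@t
def pl(p,h):
    u,v=np.array(p)/8+[285,185]-.44
    r=np.array([(u-K[0,2])/K[0,0],(v-K[1,2])/K[1,1],1])@R; s=((base+h*n-C)@n)/(r@n); P=C+r*s-base; return np.array([P@e1,P@e2])
a,b=pl((355,122),136),pl((310,90),136); d=b-a; print(a,b,np.hypot(*d),np.degrees(np.arctan2(d[1],d[0])))
E
```

```text
[-9.16486735  4.50818022] [-12.81740115  24.58453573] 20.40590731520744 100.31116527324183
```

>>> send_rows --steps '[[[0, -0.3, 3, 0.1, 0.9], [0, 0, 3, 0.1, 0.9], [0, 0, 3, 0.1, 0.9], [0, 0, 1.5, 0.12, 0.9], [0, 0, 0, 0, 0.9]]]'

```text
clock: 10.98
position: [504.6, 107.7, 147.2]
ee_rot: [0.934, -0.356, -0.003, 0.04]
contact_force: [0.1, 0.1, -0.2]
gripper_width: 76.8
```

```bash
python3 -c "
from st import *
st((507,113,140))"
```

```text
t 10.98 p [504.6 107.7 147.2] yaw -41.7 j6 0.26 w 76.8 f [ 0.1  0.1 -0.2]
to go tool cm [-0.17 -0.56  0.72]
```

>>> send_rows --steps '[[[-0.2, -0.5, 0.6, 0, 0.8], [0, 0, 0, 0, 0], [0, 0, 0, 0, 0], [0, 0, 0, 0, 0], [0, 0, 0, 0, 0], [0, 0, 0, 0, 0]]]'

```text
clock: 11.48
position: [507.0, 113.4, 143.1]
ee_rot: [0.937, -0.348, -0.003, 0.041]
contact_force: [-0.6, -1.7, -2.5]
gripper_width: 48.1
```

>>> send_rows --steps '[[[0, 0, 0, -0.12, 0], [0, 0, 0, -0.12, 0], [0, 0, 0, -0.12, 0], [0, 0, 0, -0.12, 0], [0.2, -0.3, 0, -0.12, 0], [0.2, -0.3, 0, -0.12, 0], [0.2, -0.3, 0, -0.12, 0], [0, 0, 0, -0.12, 0], [0, 0, 0, -0.1, 0], [0, 0, 0, 0, 0]]]'

```text
clock: 12.32
position: [501.1, 97.9, 154.7]
ee_rot: [0.979, 0.192, -0.044, 0.053]
contact_force: [1.2, -0.3, -2.4]
gripper_width: 43.8
```

>>> send_rows --steps '[[[0, 0, 0, 0, 0.9], [0, 0, 0, 0, 0.9], [0, 0, 0, 0, 0.9], [0, 0, 0, 0, 0.9], [0, 0, -3, 0, 0.9], [0, 0, -3, 0, 0.9], [0, 0, -3, 0, 0.9], [0, -2, -3, 0.12, 0.9], [0, -4, 0, 0.12, 0.9], [0, -4, 0, 0.12, 0.9]]]'

```text
clock: 13.15
position: [487.1, 208.8, 273.1]
ee_rot: [0.998, 0.009, -0.03, 0.056]
contact_force: [1.0, -0.5, -1.1]
gripper_width: 77.2
```

>>> send_rows --steps '[[[0, -4, 0, 0, 0.9], [0, -4, 0, 0, 0.9], [0, -2, 0, 0, 0.9], [0, 0, 0, 0, 0.9]]]'

```text
clock: 13.48
position: [483.6, 321.3, 264.5]
ee_rot: [0.998, 0.011, -0.026, 0.051]
contact_force: [-0.2, -0.1, -0.3]
gripper_width: 76.8
```

```bash
python3 -c "
from look import *
st((507,113,250))
o=[]
for nm,(x0,y0,w,hh) in(('scene',(275,185,85,75)),('top',(215,165,75,75))):
  im,d=optics.get_image(nm); np.savez(nm+'4.npz',im=im,d=d)
  o.append(cv2.resize(im[y0:y0+hh,x0:x0+w],None,fx=5,fy=5,interpolation=cv2.INTER_CUBIC))
cv2.imwrite('pics/s4.png',np.hstack(o))"
```

```text
t 13.48 p [483.6 321.3 264.5] yaw 1.2 j6 0.71 w 76.8 f [-0.2 -0.1 -0.3]
to go tool cm [ 1.88 20.87  1.45]
```

View pics/s4.png

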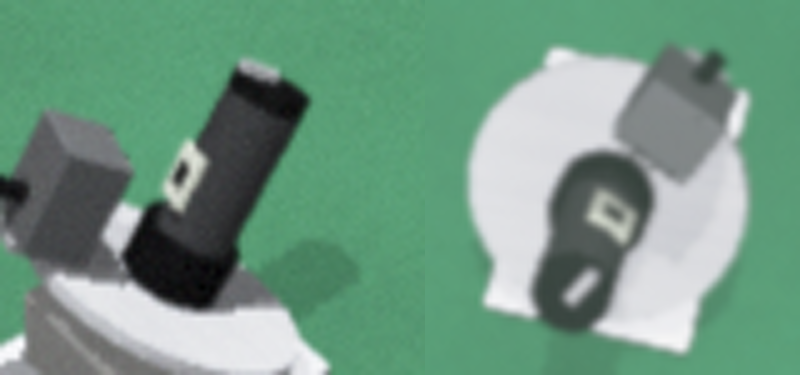

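The plate faces roughly the block: in the top crop the ridge runs (568,302) to (597,270), and the block side runs (684,183) to (735,115). I'll quantify it.

```bash
python3 - <<'E'
from look import *
K,R,t=cal("top");C=-R.T@t
def pl(u,v,h):
    r=np.c_[(u-K[0,2])/K[0,0],(v-K[1,2])/K[1,1],np.ones(len(u))]@R; s=((base+h*n-C)@n)/(r@n); P=C+r*s[:,None]-base; return np.c_[P@e1,P@e2]
im=np.load("top4.npz")["im"].astype(float)
v,u=np.mgrid[217:229,239:253]; u=u.ravel();v=v.ravel()
w=np.clip(im[v,u].min(-1)-85,0,None); X=pl(u,v,136)
c=(w[:,None]*X).sum(0)/w.sum(); S=((X-c)*w[:,None]).T@(X-c)/w.sum(); ev,E=np.linalg.eigh(S); d=E[:,1]; d=d if d[0]<0 else -d
print("ridge c",c,"std",np.sqrt(ev),"psi",np.degrees(np.arctan2(d[1],d[0])))
cr=lambda a:pl((np.array(a)[:,0]-425)/5+215-.4,np.array(a)[:,1]/5+165-.4,72)
P=cr([(615,138),(684,184),(737,117)]);f=P[1]-P[0];g=P[2]-P[1]
print(P,np.hypot(*f),np.degrees(np.arctan2(f[1],f[0]))+90,np.hypot(*g),np.degrees(np.arctan2(g[1],g[0])))
# plate: white pixels
v,u=np.mgrid[200:218,247:261]; u=u.ravel();v=v.ravel(); m=im[v,u].min(-1)>130; X=pl(u[m],v[m],62)
print("plate",m.sum(),X.mean(0))
E
```

```text
ridge c [-8.41640707 16.13165091] std [6.38683789 9.27411749] psi -120.25770900198205
[[ -75.28476121    7.23954701]
 [ -57.61618873   50.71846248]
 [-104.62398176   72.29452513]] 46.93180737805235 157.88459881031037 51.72290677315605 155.34539489738074
plate 92 [-19.11619563  21.16101291]
```

```bash
python3 - <<'E'
from look import *
K,R,t=cal("top");C=-R.T@t
def pl(u,v,h):
    r=np.c_[(u-K[0,2])/K[0,0],(v-K[1,2])/K[1,1],np.ones(len(u))]@R; s=((base+h*n-C)@n)/(r@n); P=C+r*s[:,None]-base; return np.c_[P@e1,P@e2]
im=np.load("top4.npz")["im"].astype(float)
print(im[215:230,238:256].min(-1).astype(int))
g=lambda a:pl((np.array(a)[:,0]-425)/5+215-.4,np.array(a)[:,1]/5+165-.4,136)
X=g([(569,302),(596,271)]);d=X[1]-X[0];print(X,np.hypot(*d),np.degrees(np.arctan2(d[1],d[0])))
E
```

```text
[[167 112  81  74  71  70  70  70  75  80  81  79  79  77  76  76  90 129]
 [138  88  68  64  62  62  62  62  66  70  72  75  77  76  75  77 107 163]
 [110  69  60  60  59  60  60  60  61  68  69  69  72  75  74  82 124 179]
 [ 94  63  60  59  59  59  60  61  73  96  99  84  73  71  73  95 149 190]
 [ 80  61  59  60  59  60  61  72 107 145 150 119  82  67  71 108 169 199]
 [ 67  60  59  60  60  60  72 107 154 184 176 132  83  63  76 123 179 203]
 [ 62  58  58  59  59  67 102 152 188 193 163 112  72  61  90 147 190 206]
 [ 60  58  58  60  67  97 145 185 194 169 124  82  62  61 103 168 200 212]
 [ 59  57  59  61  88 140 182 192 169 125  84  64  60  70 117 178 206 217]
 [ 61  59  58  65 102 160 187 167 124  84  64  60  62  84 140 187 210 219]
 [ 62  58  59  61  83 127 150 126  86  64  60  59  62  95 154 194 210 218]
 [ 70  59  58  58  64  81  96  82  64  60  58  61  72 116 172 199 210 217]
 [ 81  59  57  58  59  60  64  62  60  59  59  63  92 148 189 205 211 218]
 [ 75  61  59  58  59  58  57  59  59  59  66  92 136 184 206 211 214 219]
 [ 76  67  62  58  58  58  58  59  59  66  98 152 199 220 223 223 223 226]]
[[  0.07097544   6.58056013]
 [-22.20157219  18.0522179 ]] 25.053249488616373 152.7488980950335
```

The ridge is at about 153° against the block at about 156°: well inside 14°. I'll check seating by the cap height against the start, then locate the lever.

```bash
python3 - <<'E'
from look import *
for f in("top0","top4"):
    z=np.load(f+".npz");P=cloud("top",z["d"]);K=P[218:228,240:249]; g=z["im"][218:228,240:249].max(-1)<75
    h=(K-base)@n; print(f,"cap h",np.median(h[g]).round(1),h[g].std().round(1),g.sum())
z=np.load("top4.npz");P=cloud("top",z["d"]);im=z["im"]
# lever base top
v,u=np.mgrid[190:225,305:345]; g=im[v,u].min(-1)
m=(g>170);rc=cv2.minAreaRect(np.c_[u[m],v[m]].astype(np.float32));print(rc)
K,R,t=cal("top");C=-R.T@t
def at(u,v,zz):
    r=np.array([(u-K[0,2])/K[0,0],(v-K[1,2])/K[1,1],1])@R; return (C+r*(zz-C[2])/r[2]).round(1)
for c in cv2.boxPoints(rc): print(c,at(*c,25))
m=(g<45)&(v>208);print("ball px",u[m].mean(),v[m].mean(),m.sum(),at(u[m].mean(),v[m].mean(),92),P[v[m],u[m]].mean(0).round())
E
```

```text
top0 cap h 132.7 3.1 71
top4 cap h 132.1 2.8 40
((322.0, 207.5), (21.0, 16.0), 90.0)
[314. 197.] [601.7 -91.7  25. ]
[330. 197.] [ 602.8 -141.7   25. ]
[330. 218.] [ 536.6 -142.2   25. ]
[314. 218.] [535.4 -92.6  25. ]
ball px nan nan 0 [nan nan nan] [nan nan nan]<stdin>:13: RuntimeWarning: Mean of empty slice.
  ret = ret.dtype.type(ret / rcount)
  ret = um.true_divide(
```

The cap height matches the start, so the canister is seated. The lever base is at (569,-117) with its x along world +x, 67x50 as it should be, and the ball is at about (531,-117,92). I'll cross over high, shut the fingers, and approach the ball from the -x side.

>>> send_rows --steps '[[[-0.5, 3.5, -1, 0, 0.5], [-0.3, 4, -0.5, 0, 0], [0, 4, 0, 0, 0], [0, 4, 0, 0, 0], [0, 4, 0, 0, 0], [0, 4, 0, 0, 0], [0, 4, 0, 0, 0], [0, 4, 0, 0, 0], [0, 4, 0, 0, 0], [0, 4, 0, 0, 0]]]'

```text
clock: 14.42
position: [479.8, -85.3, 325.1]
ee_rot: [0.998, 0.011, -0.024, 0.052]
contact_force: [1.1, 0.8, -1.1]
gripper_width: 0.4
```

```bash
python3 -c "
from st import *
st((480,-117,80))"
```

```text
t 14.42 p [479.8 -85.3 325.1] yaw 1.3 j6 1.35 w 0.4 f [ 1.1  0.8 -1.1]
to go tool cm [-0.05  3.16 24.51]
```

>>> send_rows --steps '[[[0, 3, 2, 0, 0], [0, 0, 4, 0, 0], [0, 0, 4, 0, 0], [0, 0, 4, 0, 0], [0, 0, 4, 0, 0], [0, 0, 2, 0, 0], [0, 0, 0, 0, 0]]]'

```text
clock: 15.0
position: [467.9, -155.2, 132.7]
ee_rot: [0.999, -0.002, -0.013, 0.052]
contact_force: [-1.1, -0.2, 0.0]
gripper_width: 0.1
```

```bash
python3 -c "
from st import *
st((480,-117,80))"
```

```text
t 15.0 p [ 467.9 -155.2  132.7] yaw -0.2 j6 1.41 w 0.1 f [-1.1 -0.2  0. ]
to go tool cm [ 1.19 -3.83  5.27]
```

>>> send_rows --steps '[[[0.8, -4, 0, 0, 0], [0.4, -0.3, 3, 0, 0], [0, 0, 1.8, 0, 0], [0, 0, 0, 0, 0]]]'

```text
clock: 15.33
position: [481.4, -119.2, 84.8]
ee_rot: [0.999, -0.004, -0.008, 0.052]
contact_force: [0.6, 0.3, -0.6]
gripper_width: 0.1
```

```bash
python3 -c "
from st import *
st((585,-117,80))
o=[]
for nm,(x0,y0,w,hh) in(('scene',(230,165,110,100)),('top',(285,165,50,100))):
  im,d=optics.get_image(nm)
  o.append(cv2.resize(im[y0:y0+hh,x0:x0+w],None,fx=5,fy=5,interpolation=cv2.INTER_CUBIC))
cv2.imwrite('pics/s5.png',np.hstack(o))"
```

```text
t 15.33 p [ 481.4 -119.2   84.8] yaw -0.4 j6 1.31 w 0.1 f [ 0.6  0.3 -0.6]
to go tool cm [10.36 -0.3   0.48]
```

View pics/s5.png

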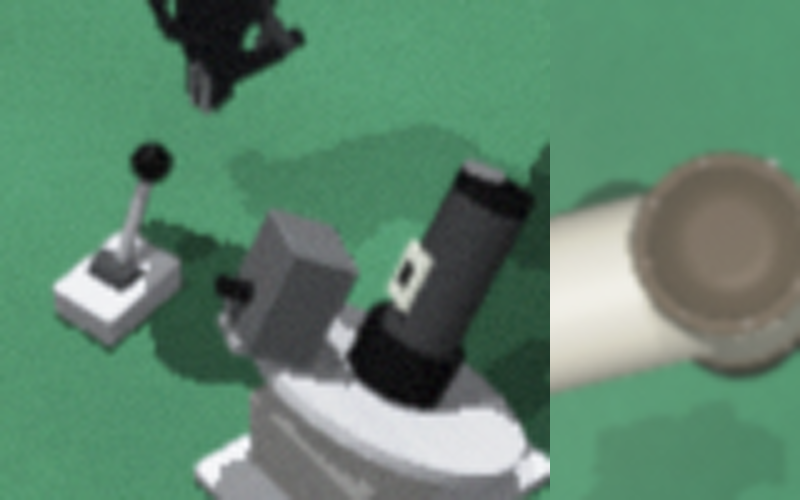

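The fingers are behind the ball, the canister is undisturbed, and the way is clear. I'll push along +x.

>>> send_rows --steps '[[[2, -0.2, 0.4, 0, 0], [1.5, 0, 0, 0, 0], [1.5, 0, 0, 0, 0], [1.5, 0, 0, 0, 0], [1.5, 0, 0, 0, 0]]]'

```text
clock: 15.85
position: [568.3, -121.0, 95.3]
ee_rot: [0.999, -0.006, 0.003, 0.052]
contact_force: [0.5, 0.1, 1.1]
gripper_width: 0.1
```

>>> send_rows --steps '[[[1, 0, 0, 0, 0], [0.8, 0, 0, 0, 0], [0, 0, 0, 0, 0]]]'

```text
clock: 16.1
position: [593.8, -122.8, 104.0]
ee_rot: [0.999, -0.006, 0.01, 0.052]
contact_force: [-0.5, 0.6, 1.3]
gripper_width: 0.0
```

```bash
cat > lev.py <<'E'
from st import *
st((585,-117,80))
for nm in("scene","top"):
  im,d=optics.get_image(nm); np.savez(nm+"6.npz",im=im,d=d)
for a in(0,.8,.9,1.0):
    t=a-.5; P=np.array([569+80*np.sin(t),-117,22+80*np.cos(t)]); print(a,P.round(),proj("scene",P).round(1),proj("top",P).round(1))
E
python3 lev.py
```

```text
t 16.1 p [ 593.8 -122.8  104. ] yaw -0.7 j6 1.35 w 0.0 f [-0.5  0.6  1.3]
to go tool cm [-0.88 -0.57  2.4 ]
0 [ 531. -117.   92.] [[261.1 197. ]] [[323.6 216.7]]
0.8 [ 593. -117.   98.] [[247.  205.9]] [[323.9 195.8]]
0.9 [ 600. -117.   96.] [[245.3 207.9]] [[323.9 193.5]]
1.0 [ 607. -117.   92.] [[243.7 210. ]] [[323.8 191.3]]
```

>>> send_rows --steps '[[[0, 0, -2, 0, 0], [0, 0, -4, 0, 0], [0, 0, -4, 0, 0], [-1, 0, -4, 0, 0], [-3, 0, 0, 0, 0], [-3, 0, 0, 0, 0], [-3, 0, 0, 0, 0], [-3, 0, 0, 0, 0], [-2, 0, 0, 0, 0], [0, 0, 0, 0, 0]]]'

```text
clock: 17.03
position: [425.1, -108.1, 252.0]
ee_rot: [0.999, -0.009, 0.011, 0.051]
contact_force: [-0.4, 0.2, 0.5]
gripper_width: -0.1
```

```bash
cat >> lev.py <<'E'
im=np.load("scene6.npz")["im"].max(-1)
v,u=np.mgrid[188:218,235:270]; m=im[v,u]<60
k,lab,s,c=cv2.connectedComponentsWithStats(m.astype(np.uint8))
for i in range(1,k):
    if s[i,4]>8: print("dark blob",s[i,4],(c[i]+[235,188]).round(1))
E
python3 lev.py
```

```text
t 17.03 p [ 425.1 -108.1  252. ] yaw -1.1 j6 1.3 w -0.1 f [-0.4  0.2  0.5]
to go tool cm [16.01  0.6  17.2 ]
0 [ 531. -117.   92.] [[261.1 197. ]] [[323.6 216.7]]
0.8 [ 593. -117.   98.] [[247.  205.9]] [[323.9 195.8]]
0.9 [ 600. -117.   96.] [[245.3 207.9]] [[323.9 193.5]]
1.0 [ 607. -117.   92.] [[243.7 210. ]] [[323.8 191.3]]
dark blob 41 [259.8 197. ]
```

The ball did not move, so the fingers passed it. I'll check the tip position seen in the last picture, px (271,186), against the projected TCP.

```bash
python3 - <<'E'
from st import *
for P in((481.4,-119.2,84.8),(481.4,-119.2,105),(481.4,-119.2,125)): print(P,proj("scene",np.array(P)))
print("s1 tcp",proj("scene",np.array([505.4,100.4,258.3])), "seen",(230+503/5,150+162/5))
z=np.load("scene6.npz");P=cloud("scene",z["d"]);
p=arm.read_state()["position"];print(p,proj("scene",p))
u,v=proj("scene",p)[0].astype(int)
im=z["im"]
print(im[v-25:v+8:2,u-12:u+13:2].max(-1))
K=P[v-25:v+8,u-12:u+13].reshape(-1,3); m=(np.linalg.norm(K-p,axis=1)<60)&(im[v-25:v+8,u-12:u+13].max(-1).ravel()<120)
print(m.sum(),np.percentile(K[m],[2,10,50],axis=0).round() if m.sum() else "")
E
```

```text
(481.4, -119.2, 84.8) [[271.21677793 190.57928929]]
(481.4, -119.2, 105) [[271.0486235  185.79685311]]
(481.4, -119.2, 125) [[270.87862079 180.96185024]]
s1 tcp [[325.06361344 181.67479501]] seen (330.6, 182.4)
[ 428.45748073 -107.92003632  252.33807437] [[284.48366448 141.13850287]]
[[149 150  83  26  24  23  21  22  26  23  20  25 119]
 [154 154 139  47  31  19  20  24  20  21  22  66 135]
 [152 153 154 149 115  24  21  19  18  24  25  62  70]
 [151 153 154 154 147  39  19  22  18  22  20  28  27]
 [157 153 155 157 150  61  66  24  26  16  26  25  54]
 [153 156 154 154 154  62  57  67  17  21  29  86 141]
 [154 153 154 153 148  62  58  81  24  21 122 148 147]
 [156 160 155 154 148  69  57  77  21  29 142 149 152]
 [156 155 151 156 152 115  62  68  22  43 143 148 153]
 [154 155 151 153 152 121  84  72  61 147 152 151 154]
 [155 154 153 154 153 153 147 134 149 155 154 152 153]
 [158 156 154 157 152 157 153 153 152 155 152 150 152]
 [155 157 158 160 157 153 156 155 152 152 149 151 151]
 [159 153 157 155 155 153 154 152 154 150 148 149 151]
 [153 154 155 154 154 153 153 154 152 150 149 152 151]
 [157 156 156 155 152 150 154 151 150 151 150 150 149]
 [155 156 158 154 154 153 150 154 152 153 152 151 151]]
81 [[ 421. -115.  280.]
 [ 424. -111.  285.]
 [ 433.  -98.  296.]]
```

The visible tips sit about 20 mm behind the reported TCP, so they passed over the ball. The grip height earlier showed the same offset. I'll go lower, with TCP z about 60.

>>> send_rows --steps '[[[2, -0.5, 3, 0, 0], [2, -0.4, 4, 0, 0], [1, -0.4, 4, 0, 0], [0, 0, 4, 0, 0], [0, 0, 2, 0, 0], [0, 0, 0, 0, 0]]]'

```text
clock: 17.63
position: [496.3, -113.2, 83.0]
ee_rot: [0.998, -0.009, 0.022, 0.05]
contact_force: [-0.3, -0.2, 0.4]
gripper_width: -0.1
```

```bash
python3 -c "
from st import *
st((485,-117,58))"
```

```text
t 17.63 p [ 496.3 -113.2   83. ] yaw -1.0 j6 1.27 w -0.1 f [-0.3 -0.2  0.4]
to go tool cm [-1.12  0.4   2.5 ]
```

>>> send_rows --steps '[[[-1, 0.2, 2.4, 0, 0], [0, 0, 0, 0, 0], [1, 0, 0.1, 0, 0], [1.2, 0, 0.2, 0, 0], [1.2, 0, 0.2, 0, 0]]]'

```text
clock: 18.05
position: [526.8, -119.0, 59.0]
ee_rot: [0.998, -0.008, 0.023, 0.052]
contact_force: [-1.3, -0.2, 1.3]
gripper_width: -0.1
```

```bash
python3 lev.py
```

```text
t 18.05 p [ 526.8 -119.    59. ] yaw -0.9 j6 1.28 w -0.1 f [-1.3 -0.2  1.3]
to go tool cm [ 5.82 -0.29 -2.1 ]
0 [ 531. -117.   92.] [[261.1 197. ]] [[323.6 216.7]]
0.8 [ 593. -117.   98.] [[247.  205.9]] [[323.9 195.8]]
0.9 [ 600. -117.   96.] [[245.3 207.9]] [[323.9 193.5]]
1.0 [ 607. -117.   92.] [[243.7 210. ]] [[323.8 191.3]]
dark blob 78 [264.5 191.7]
dark blob 51 [256.6 198. ]
```

The ball is moving now.

>>> send_rows --steps '[[[1.2, -0.1, 0.2, 0, 0], [1.2, 0, 0.2, 0, 0], [1.0, 0, 0.2, 0, 0], [0.8, 0, 0.1, 0, 0], [0, 0, 0, 0, 0]]]'

```text
clock: 18.57
position: [576.6, -118.0, 61.9]
ee_rot: [0.998, -0.008, 0.029, 0.051]
contact_force: [0.4, -0.7, -0.1]
gripper_width: 0.1
```

```bash
python3 lev.py
```

```text
t 18.57 p [ 576.6 -118.    61.9] yaw -0.9 j6 1.3 w 0.1 f [ 0.4 -0.7 -0.1]
to go tool cm [ 0.84 -0.12 -1.81]
0 [ 531. -117.   92.] [[261.1 197. ]] [[323.6 216.7]]
0.8 [ 593. -117.   98.] [[247.  205.9]] [[323.9 195.8]]
0.9 [ 600. -117.   96.] [[245.3 207.9]] [[323.9 193.5]]
1.0 [ 607. -117.   92.] [[243.7 210. ]] [[323.8 191.3]]
dark blob 269 [255.1 194.2]
dark blob 53 [245.7 207.2]
```

>>> send_rows --steps '[[[0.6, 0, 0.1, 0, 0], [0.5, 0, 0.1, 0, 0], [0.4, 0, 0, 0, 0]]]'

```text
clock: 18.92
position: [587.4, -118.6, 60.7]
ee_rot: [0.998, -0.009, 0.026, 0.051]
contact_force: [-8.6, 2.7, 3.2]
gripper_width: 0.1
```

>>> send_rows --steps '[[[0.4, 0, 0, 0, 0], [0.3, 0, 0, 0, 0]]]'

```text
clock: 19.08
position: [586.8, -119.5, 59.6]
ee_rot: [0.998, -0.01, 0.017, 0.052]
contact_force: [-7.0, 1.1, 3.4]
gripper_width: 0.3
```

```bash
python3 lev.py
```

```text
t 19.08 p [ 586.8 -119.5   59.6] yaw -1.1 j6 1.31 w 0.3 f [-7.   1.1  3.4]
to go tool cm [-0.18 -0.25 -2.04]
0 [ 531. -117.   92.] [[261.1 197. ]] [[323.6 216.7]]
0.8 [ 593. -117.   98.] [[247.  205.9]] [[323.9 195.8]]
0.9 [ 600. -117.   96.] [[245.3 207.9]] [[323.9 193.5]]
1.0 [ 607. -117.   92.] [[243.7 210. ]] [[323.8 191.3]]
dark blob 330 [251.7 195.4]
dark blob 50 [243.5 210.2]
```

The force rises to 8 N with no more travel, and the ball sits at the 1.0 position. I'll retreat and do a final check.

>>> send_rows --steps '[[[-1.5, 0, 0, 0, 0], [-3, 0, 0, 0, 0], [-3, 0, 0, 0, 0], [-3, 0, -1, 0, 0], [-1, 0, -4, 0, 0], [-1, 1, -4, 0, 0], [-2, 2, -3, 0, 0], [-2, 3, 0, 0, 0], [-2, 3, 0, 0, 0], [0, 0, 0, 0, 0]]]'

```text
clock: 20.02
position: [393.5, -195.8, 188.6]
ee_rot: [0.998, -0.006, 0.021, 0.054]
contact_force: [0.6, 1.1, -0.6]
gripper_width: 0.1
```

```bash
python3 lev.py; python3 - <<'E'
from h import *
o=[]
for nm,(x0,y0,w,hh) in(("scene",(235,185,85,75)),("top",(215,165,75,75))):
  im=np.load(nm+"6.npz")["im"]; o.append(cv2.resize(im[y0:y0+hh,x0:x0+w],None,fx=5,fy=5,interpolation=cv2.INTER_CUBIC))
  r=np.load(nm+"4.npz")["im"]; s=np.s_[190:255,285:345] if nm=="scene" else np.s_[170:235,220:275]
  print(nm,"mean diff canister",np.abs(im[s].astype(int)-r[s]).mean())
cv2.imwrite("pics/f.png",np.hstack(o))
E
```

```text
t 20.02 p [ 393.5 -195.8  188.6] yaw -0.6 j6 1.49 w 0.1 f [ 0.6  1.1 -0.6]
to go tool cm [19.06 -8.1  10.86]
0 [ 531. -117.   92.] [[261.1 197. ]] [[323.6 216.7]]
0.8 [ 593. -117.   98.] [[247.  205.9]] [[323.9 195.8]]
0.9 [ 600. -117.   96.] [[245.3 207.9]] [[323.9 193.5]]
1.0 [ 607. -117.   92.] [[243.7 210. ]] [[323.8 191.3]]
dark blob 45 [243.2 210.4]
scene mean diff canister 14.16042735042735
top mean diff canister 4.8233100233100235
```

View pics/f.png

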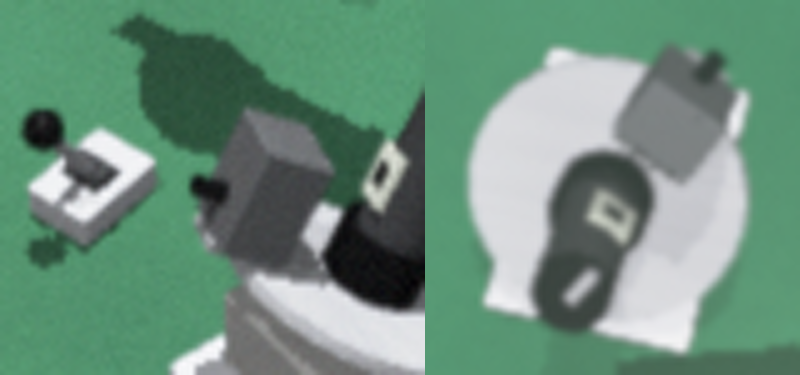

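The lever is over (ball at crop 42,128). The canister looks the same as before, with the plate facing the block and the ridge unchanged (568,302 to 597,270). I'll hand it in.

```bash
python3 -c "
from bench import job; print(job.job_done())"
```

```text
the job is handed in; nothing more can be done
None
```

I turned the canister in its cup until its plate faced the scanner, let go, then pushed the lever to its far stop. The job is handed in, with the robot clock at about 20 s of the 51 s allowed.

- **Canister turn:** it took four grip-and-turn strokes of about 40° each, about 165° in all. In the top image its ridge ends about 153° round the cup's axis, against about 155–158° for the block. That is 3–5° off, with 14° allowed.
- **Seating:** the cap height is 132.1 mm, against 132.7 mm at the start. In the last top view the canister looked the same before and after the lever push.
- **Lever:** the ball stopped at image position (243.2, 210.4), against (243.7, 210.0) expected for 1.0 rad. The push force rose to about 8 N with no further travel. The arm then backed well clear, touching nothing.

**What went wrong on the way:**
- **Fingertip offset:** in the images the fingertips sat about 20 mm behind the reported TCP. So the first grip caught only the canister's rim, and the first lever push passed over the ball. I redid both lower down.
- **Tool tilt:** the tool drifted to about 6° of tilt during the strokes, which I could not correct.
- **Image comparison:** the scene-camera difference over the canister area was high (14 grey levels). I put it down to the arm's shadow and did not check further.
- **Spare canister and tub:** I did not measure them again, but the arm never went near the tub, and it passed about 180 mm from the spare, well above it.

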